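Lift a cover plate with the spatula and push it home under the press guard

TASK

Holding the spatula by its handle just behind the blade, slide the blade under the flat cover plate on the rack, lift it and set it down on the press's two runners in front of the guard, leaving the spatula lying flat on the shelf and letting go of it. Take the spatula again by the tail of its handle and use it to push the plate under the guard until it is fully home against the back stops on the platen, then draw the blade back out from under the guard and leave the spatula lying flat on the shelf. Never touch the plate with the gripper or let it drop onto the shelf, and leave the eyepiece parts standing nearby alone.

Things in the scene. Friction and masses are not known exactly. Their poses are not given: they have to be found in the camera images.
- spatula: Rigid straight spatula, 332 mm long, 0.24 kg. Origin: on its underside at the push stop, where blade and handle meet; x points to the blade tip, z up. Blade x 0 to 110 mm, 36 wide, 3 thick, steel. Push stop: upright cross-plate, front face at x 0, 36 wide, 24 tall. Black handle bar x -222 to -6 mm, 18 wide, 36 tall, underside flush with the blade's, so it stands flat by itself.
- spat_front (a point): Front holding place of the spatula: on the handle's axis, 18 mm above its underside, 35 mm behind the push stop, near the centre of mass. Axes as the spatula.
- spat_tail (a point): Tail holding place of the spatula: on the handle's axis, 18 mm above its underside, 185 mm behind the push stop, 37 mm from the handle's end. Axes as the spatula.
- spat_tip (a point): Middle of the blade's front edge, half-way up its 3 mm thickness. Axes as the spatula.
- plate_center (a point): Centre (half-way up) of the cover plate: round flat solid aluminium disc, 96 mm diameter, 8 mm thick, about 0.14 kg. Starts lying loose on the rack's rails, underside 12 mm above the shelf. z up.
- rack: Low aluminium rack fixed to the shelf. Origin on the shelf, midway between its two rails, within 6 mm of below the plate's centre at the start. Rails along x from -60 to +85 mm, 12 mm high, 16 wide, with a 48 mm gap between them, bare shelf below. The gap is open at the -x end and closed by a 12 mm high bar at x +75 to +85 mm; the blade goes in along +x.
- rack_mouth (a point): Middle of the rack's open end, at the height of the rail tops (12 mm above the shelf). Axes as the rack.
- press: Green hand press fixed to the shelf; lever not used. Origin on the shelf below the centre of its round slotted platen; x is the feed direction, z up. Two runners, tops 12 mm high, lead from x -215 mm into the platen; the slot between them is 48 mm wide, open down to the bare shelf, free to x +85 mm, so the whole spatula fits in it. Two back stops halt the plate with its centre over the origin.
- press_load (a point): Place on the runners in front of the guard to set the plate down: a point midway between them, at runner-top height (12 mm), 150 mm before the platen's centre; the plate may lie some 20 mm to either side of it along x. The runners' bearing tops lie 24 to 44 mm to either side in y. Axes as the press.
- press_guard (a point): Middle of the guard's low opening, 28 mm above the shelf, 74 mm before the platen's centre. Opening 148 mm wide, 56 mm high; the fixed panel over it is 8 mm thick and reaches 125 mm up. Behind it 20 mm high side fences 102 mm apart centre the plate, flaring to 135 mm apart 41 mm before the panel. Axes as the press.
- press_head (a point): Middle of the top of the press's fixed overhanging head, 285 mm above the shelf: an obstacle to keep the arm clear of. The head is 200 mm long (x) and 70 mm wide; its column stands from 35 to 100 mm beyond this point in x, and the fixed ram rod in front rises to 350 mm. The fixed lever at the -y side reaches 420 mm up, 115 mm beyond this point in x. Axes as the press.
- barrel: Bystander: black nylon eyepiece barrel, stepped cylinder 42 mm across, 62 mm tall. Origin at the centre of its underside. Leave it where it is.
- comp_ring: Bystander: brass compression ring, 48 mm outside, 36 mm inside, 10 mm tall. Origin at the centre of its underside. Leave it where it is.
- rubber_guard: Bystander: grey rubber guard ring, 54 mm outside, 38 mm inside, 22 mm tall. Origin at the centre of its underside. Leave it where it is.
- sleeve: Bystander: aluminium adapter sleeve, tube 45 mm outside, 33 mm inside, 45 mm tall. Origin at the centre of its underside. Leave it where it is.
Not all that is in view belongs to the job. What is shaped like the part that bears plate_center but blue or yellow is not meant.

How it is judged:
On the way, in this order (a step that is already met when the one before it is completed fails the run):
1. the plate is lifted off the rack on the spatula, held by its handle just behind the blade (height (world z) of plate_center above 0.026 m and contact force between spatula and plate above 0.3 N and contact force between the fingers and spatula above 1 N and distance between the grasp point and spat_front below 0.06 m), for 0.2 s.
2. the plate lies on the runners in front of the guard, and the spatula lies flat on the shelf, let go (x of plate_center in the frame of press between -0.21 and -0.1 m and y of plate_center in the frame of press between -0.025 and 0.025 m and height (world z) of plate_center between 0.012 and 0.019 m and height (world z) of spatula below 0.005 m and angle between spatula's own z axis and vertical below 0.06 rad and contact force between the fingers and spatula below 0.1 N), for 0.2 s.
3. the spatula is held again, by the tail of its handle, the plate not yet home (contact force between the fingers and spatula above 1 N and distance between the grasp point and spat_tail below 0.065 m and x of plate_center in the frame of press below -0.03 m), for 0.1 s.
4. the plate is pushed home on the platen (x of plate_center in the frame of press between -0.007 and 0.007 m and y of plate_center in the frame of press between -0.007 and 0.007 m and height (world z) of plate_center between 0.012 and 0.019 m and contact force between the fingers and spatula above 1 N), for 0.1 s.
At the end, for the whole second after the job is handed in: The plate lies flat on the platen, its centre within 7 mm of the platen's in each direction, at rest; the spatula lies flat on the shelf, at rest and let go, its blade tip drawn back in front of the guard (x of plate_center in the frame of press between -0.007 and 0.007 m and y of plate_center in the frame of press between -0.007 and 0.007 m and height (world z) of plate_center between 0.012 and 0.019 m and angle between plate_center's own z axis and vertical below 0.05 rad and linear speed of each of plate, spatula below 0.01 m/s and height (world z) of spatula below 0.005 m and angle between spatula's own z axis and vertical below 0.06 rad and x of spat_tip in the frame of press below -0.08 m); the robot touches nothing.
It fails at once if the gripper or arm touches the plate (contact force between any of the fingers, the arm and plate above 0.3 N).
It fails at once if the plate drops onto the shelf (height (world z) of plate_center below 0.01 m).
It fails at once if a bystander is moved more than 15 mm (distance of any of barrel, comp_ring, rubber_guard, sleeve from where it was at the start of the episode above 0.015 m).
It also fails if it takes over 58 s, if anything falls off the work surface, if the arm or the gripper's body presses on something with over 40 N, if the wrist force passes 120 N, or if a joint passes its speed limit or range.

ROBOT

A 6-joint arm with a two-finger parallel gripper is mounted at the origin on the work surface. World frame = base frame: x ahead of the robot, y to its left, z up, the work surface at z = 0. Lengths are in m, angles in rad, forces in N, time in s.
With the tool pointing down it reaches from about 0.375 to 0.9 m from the base axis. Payload 3.1 kg.
Tool frame: the origin (TCP) lies at the very end of the fingers, on their centre line; the grasp point (between the pads) lies 19 mm behind it; z points along the fingers, y is the direction in which the jaws open and shut (so a half turn about z gives the same grasp; the last joint's range is limited). The gripper opens to 85 mm and grips with 20 to 120 N. Pads are 22 mm wide; open, the fingers measure 114 mm over their backs; the gripper's body (76 mm by 85 mm) begins 54 mm behind the grasp point. The pads swing forward as they close: fully open they stand 13 mm farther back than shut.
Start: joints at [-1.419, 0.527, 1.433, -0, 1.181, -0.178], TCP at [0.203, -0.591, 0.231] pointing down, gripper open.
Joint ranges: [-3.08, 3.08], [-0.75, 2.2], [0.22, 2.44], [-1.43, 4.57], [0, 2.65], [-2.85, 2.85]. Speed limits (rad/s): [2.79, 2.79, 3.14, 3.14, 3.14, 3.14].

INTERFACE

Orientations are given as a rotation vector (axis times angle).
In Python, from station import r, open_jaws, close_gripper, viewer gives the robot as it stands. Calls block until the motion is done:
- r.reach(position, orientation): joint-space move of the TCP to a pose.
- r.line_to(position, max_speed=0.15, frame=None): straight line of the TCP; frame=None keeps the orientation; max_speed is the mean speed in m/s.
- r.goto_joints(angles): joint-space move.
- open_jaws() and close_gripper(): open the fingers fully, or close them until they stop; the grip force is fixed at half the most.
- r.dwell(seconds).
- r.inverse_kinematics(position, orientation): joint angles nearest the present ones, or None.
- r.state(): the state.
- viewer.camera(name): name is "side" or "top"; returns (picture, depth): 384x512x3 uint8, red, green, blue; 384x512 float32, m along the optical axis (not along the pixel's ray), 0 where there is no reading.
- viewer.calibration(name): a dict with "intrinsics" (3x3 intrinsics, pixels), "k1" (the pictures are not rectified: a ray, as slopes to the right and down, at radius r is drawn at 1 + k1 r^2 times it, then the intrinsics apply), "rvec" (rotation vector, rad) and "tvec" (3), from world to camera coordinates, as OpenCV has them. Camera axes: x right, y down, z forward; pixel columns grow to the right and rows downward; lengths in m; the calibration is good to about 2 mm. A picture is of the moment at which its call begins. calibration takes no time and is no camera call.
A pose or a line that the arm cannot do raises r.Unreachable and nothing moves.
- r.hand_in(): hands the job in, once; it reports no verdict.
The state is a dict: "t": time; "joints": joint angles; "joint_velocities": joint speeds; "tau": joint torques, N m; "tcp_pos": TCP position; "orientation": TCP orientation; "contact_force": force on the tool from outside, world axes, zero at the start; "wrist_torque": the same for the moment, N m; "width": finger opening in m.
Only numpy, scipy, OpenCV 4.12 (cv2) and the standard library are available. Lean on these libraries where they do the work, as an engineer would, in place of code of your own. Each camera call takes 0.05 s, during which the arm holds its last target.

## Working session

There is one attempt and no reset: what is moved stays moved. The work goes in short steps, each a Python script; the robot and the scene stay as the last script left them, time stands still between calls to the robot, and variables do not carry over. Pictures are saved under pics/ and viewed, and the job is handed in when it is done.

```bash
ls; mkdir -p pics; python3 - <<'E'
from station import r, open_jaws, close_gripper, viewer
import cv2, numpy as np
for n in ("side","top"):
    p,d=viewer.camera(n); cv2.imwrite(f"pics/{n}0.png",cv2.resize(p[:,:,::-1],(800,600),interpolation=cv2.INTER_CUBIC))
    np.savez(f"pics/{n}0.npz",p=p,d=d)
    print(n,viewer.calibration(n), (d==0).mean())
print(r.state())
E
```

```text
pics
side {'intrinsics': array([[430.75268057,   0.        , 265.765014  ],
       [  0.        , 430.75268057, 185.53365986],
       [  0.        ,   0.        ,   1.        ]]), 'k1': -0.10978140910008431, 'rvec': array([ 1.08197312, -2.51552406,  0.89943732]), 'tvec': array([0.39289354, 0.41304503, 0.95865636])} 0.003875732421875
top {'intrinsics': array([[427.65894326,   0.        , 252.31298363],
       [  0.        , 427.65894326, 192.0591386 ],
       [  0.        ,   0.        ,   1.        ]]), 'k1': 0.015168313082229247, 'rvec': array([ 2.00175218, -2.21562198,  0.23431417]), 'tvec': array([0.05472228, 0.54963363, 1.2062059 ])} 0.003997802734375
{'t': 0.1, 'joints': array([-1.41851373e+00,  5.28399468e-01,  1.43377809e+00, -1.31437900e-05,
        1.18139003e+00, -1.78496380e-01]), 'joint_velocities': array([-0.00014169, -0.00260001, -0.00159849, -0.00043455,  0.00058241,
       -0.0011077 ]), 'tau': array([-1.62967635e-04, -4.43306530e+01, -1.78586859e+01, -1.31200932e-04,
        3.88745946e-03, -1.28420103e-05]), 'tcp_pos': array([ 0.20291475, -0.59046298,  0.23041408]), 'orientation': array([-3.09677418e+00, -5.16903468e-01, -2.15545898e-05]), 'contact_force': array([0.47672244, 0.11379319, 0.65652203]), 'wrist_torque': array([-0.01304051,  0.00892753, -0.00944204]), 'width': 0.08523500070386986}
```

View pics/side0.png

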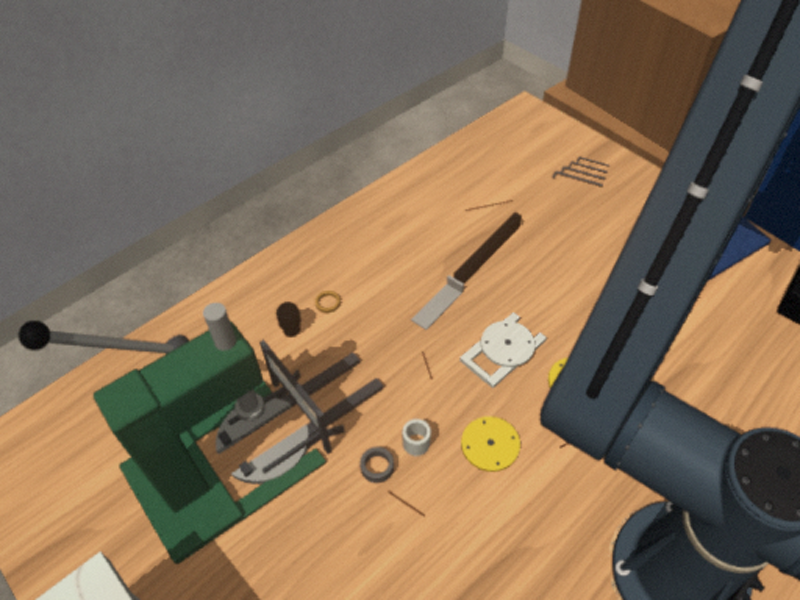

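View pics/top0.png

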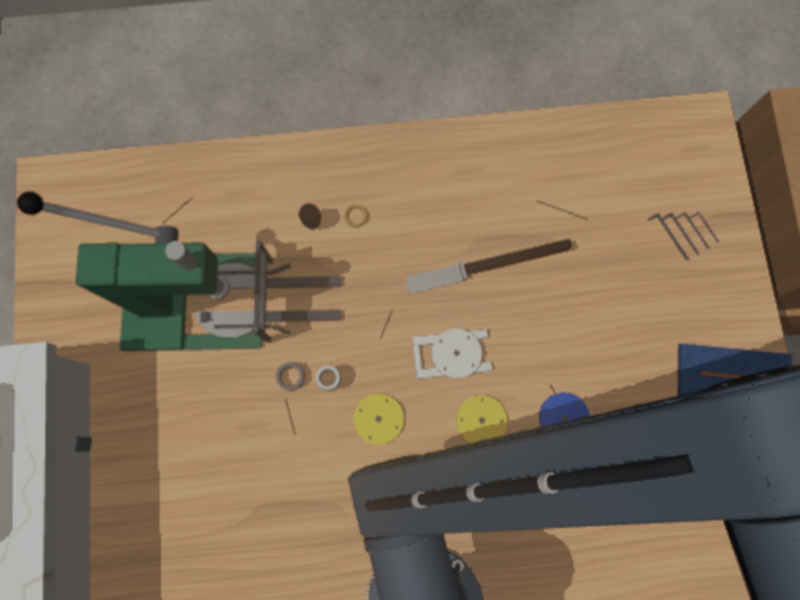

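The top view shows +y to the left and +x up. The press is at (190,300) feeding left and the rack with the white/silver plate is at (455,353), open to the right. The spatula lies from (408,285) to (572,243). I'll enlarge to measure.

```bash
cat > h.py <<'E'
import numpy as np, cv2
from station import r, open_jaws, close_gripper, viewer
from scipy.spatial.transform import Rotation as Ro
def cal(n):
    c=viewer.calibration(n); return c["intrinsics"],np.array([c["k1"],0,0,0.]),cv2.Rodrigues(c["rvec"])[0],c["tvec"]
def pix2w(n,uv,z):
    K,D,R,t=cal(n); q=cv2.undistortPoints(np.array(uv,float).reshape(-1,1,2),K,D).reshape(-1,2)
    d=np.c_[q,np.ones(len(q))]@R; C=-R.T@t
    return C+d*((np.asarray(z,float)-C[2])/d[:,2])[:,None]
def w2pix(n,P):
    K,D,R,t=cal(n); return cv2.projectPoints(np.array(P,float).reshape(-1,1,3),cv2.Rodrigues(R)[0],t,K,D)[0].reshape(-1,2)
def cloud(n,d):
    K,D,R,t=cal(n); H,W=d.shape
    uv=np.stack(np.meshgrid(np.arange(W),np.arange(H)),-1).reshape(-1,1,2).astype(float)
    q=cv2.undistortPoints(uv,K,D).reshape(-1,2)
    X=np.c_[q,np.ones(len(q))]*d.reshape(-1,1)
    return ((X-t)@R).reshape(H,W,3)
def crop(n,p,box,f,name):
    x0,y0,x1,y1=box
    im=cv2.resize(p[y0:y1,x0:x1,::-1],None,fx=f,fy=f,interpolation=cv2.INTER_CUBIC)
    for x in range((x0//10+1)*10,x1,10): cv2.putText(im,str(x),(int((x-x0+.5)*f),8),0,.3,(0,0,255)); cv2.line(im,(int((x-x0+.5)*f),10),(int((x-x0+.5)*f),16),(0,0,255))
    for y in range((y0//10+1)*10,y1,10): cv2.putText(im,str(y),(0,int((y-y0+.5)*f)),0,.3,(0,0,255)); cv2.line(im,(20,int((y-y0+.5)*f)),(26,int((y-y0+.5)*f)),(0,0,255))
    cv2.imwrite(f"pics/{name}.png",im); print(im.shape)
E
python3 - <<'E'
from h import *
z=np.load("pics/top0.npz"); p=z['p']
crop("top",p,(250,140,380,250),6,"c1")
crop("top",p,(110,140,240,240),6,"c2")
c=cloud("top",z['d']); np.save("pics/ct.npy",c)
for u,v in [(300,260),(292,226),(270,180),(330,162),(200,180),(200,201),(165,180),(285,178),(270,226)]: print(u,v,c[v,u].round(4))
E
```

```text
(660, 780, 3)
(600, 780, 3)
300 260 [ 0.3431 -0.1222  0.0103]
292 226 [ 0.445  -0.1097  0.0213]
270 180 [ 0.5965 -0.0606  0.0059]
330 162 [ 0.6277 -0.248   0.0329]
200 180 [0.6178 0.1554 0.009 ]
200 201 [0.5514 0.1602 0.0103]
165 180 [0.5977 0.2414 0.125 ]
285 178 [ 0.5994 -0.1082  0.0006]
270 226 [ 0.4541 -0.0451  0.0021]
```

View pics/c1.png

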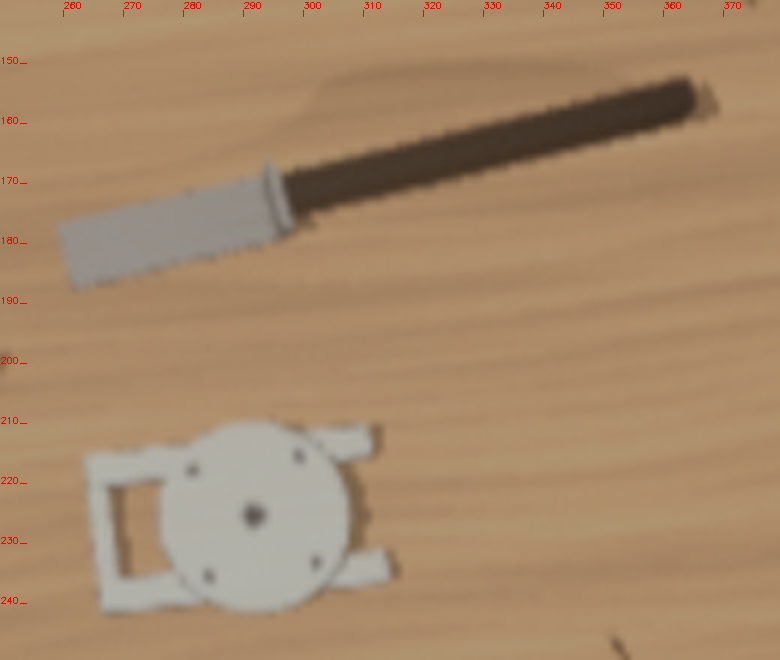

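View pics/c2.png

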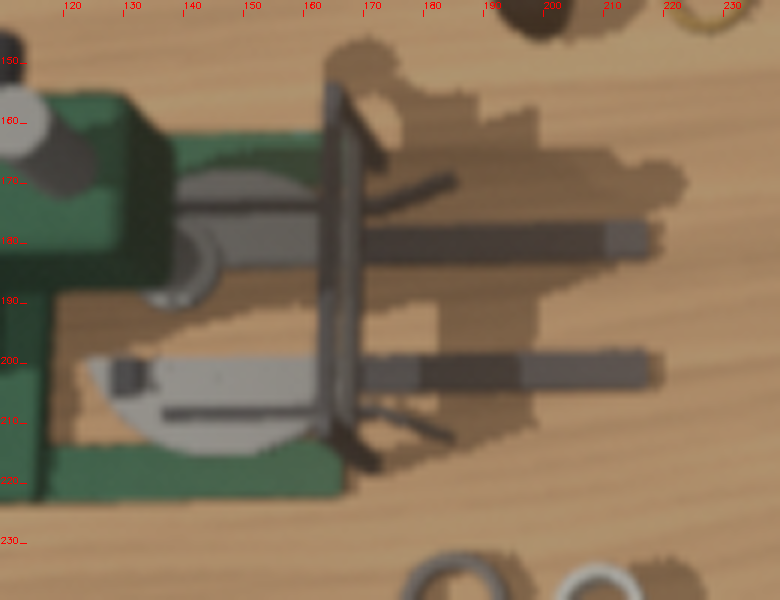

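```bash
cat > fit.py <<'E'
from h import *
from scipy.optimize import least_squares
def C(box,f,pts): return np.array(pts,float)/f+np.array(box[:2])-.5
def place(m,q): # q=x,y,yaw
    m=np.array(m,float); c,s=np.cos(q[2]),np.sin(q[2])
    return np.c_[q[0]+c*m[:,0]-s*m[:,1], q[1]+s*m[:,0]+c*m[:,1], m[:,2]]
def fit(n,m,uv,q0):
    o=least_squares(lambda q:(w2pix(n,place(m,q))-uv).ravel(),q0,loss='soft_l1',x_scale=[.1,.1,.1])
    return o.x,(w2pix(n,place(m,o.x))-uv)
E
python3 - <<'E'
from fit import *
b1=(250,140);b2=(110,140)
# rack
uv=C(b1,6,[(87,455),(103,612),(108,487),(122,577),(373,425),(375,460),(388,550),(393,578)])
m=[(.085,-.040,.012),(.085,.040,.012),(.075,-.024,.012),(.075,.024,.012),(-.06,-.040,.012),(-.06,-.024,.012),(-.06,.024,.012),(-.06,.040,.012)]
print(pix2w("top",uv,[.012]*8).round(4))
q,e=fit("top",m,uv,[.44,-.1,1.5]); print("rack",q.round(4),e.round(1).tolist())
# plate
uv=C(b1,6,[(158,516),(254,420),(351,516),(255,612)])
print("plate",pix2w("top",C(b1,6,[(254,516)]),[.020]).round(4), pix2w("top",uv,[.02]*4).round(4))
# spatula
uv=C(b1,6,[(58,225),(75,290),(262,175),(272,167),(288,178),(295,235),(282,238),(687,77),(693,118)])
print(pix2w("top",uv,[.003,.003,.003,.024,.024,.024,.024,.036,.036]).round(4))
m=[(.11,-.018,.003),(.11,.018,.003),(-.222,-.009,.036),(-.222,.009,.036)]
q,e=fit("top",m,uv[[0,1,7,8]],[.62,-.1,1.8]); print("spat",q.round(4),e.round(1).tolist())
# press
uv=C(b2,6,[(648,220),(648,260),(648,350),(648,388),(225,267),(90,357),(380,263),(378,355)])
W=pix2w("top",uv,[.012]*8); print(W.round(4))
def press(q):
    P=place([(0,0,0)],q)[0]; c,s=np.cos(q[2]),np.sin(q[2]); d=W-P; return np.c_[d[:,0]*c+d[:,1]*s, -d[:,0]*s+d[:,1]*c]
ty=np.array([-.044,-.024,.024,.044,-.024,.024,-.024,.024])
o=least_squares(lambda q:np.r_[press(q)[:,1]-ty,press(q)[:4,0]+.215],[.58,.3,1.57],x_scale=[.1,.1,.1]); print("press",o.x.round(4)); print(press(o.x).round(4).tolist())
E
```

```text
[[ 0.4871 -0.03    0.012 ]
 [ 0.4074 -0.0295  0.012 ]
 [ 0.4697 -0.0388  0.012 ]
 [ 0.4239 -0.0409  0.012 ]
 [ 0.4877 -0.1758  0.012 ]
 [ 0.4698 -0.1745  0.012 ]
 [ 0.4239 -0.175   0.012 ]
 [ 0.4097 -0.1757  0.012 ]]
rack [ 0.4475 -0.115   1.5754] [[-0.1, 0.0], [0.2, 0.1], [0.3, -0.5], [-0.2, 0.3], [-0.3, 0.0], [0.1, -0.6], [0.0, 0.0], [-0.1, 0.7]]
plate [[ 0.4467 -0.1095  0.02  ]] [[ 0.4515 -0.0617  0.02  ]
 [ 0.495  -0.1153  0.02  ]
 [ 0.4418 -0.1577  0.02  ]
 [ 0.3991 -0.1042  0.02  ]]
[[ 0.6102 -0.0283  0.003 ]
 [ 0.5748 -0.0334  0.003 ]
 [ 0.6261 -0.1369  0.003 ]
 [ 0.6242 -0.1399  0.024 ]
 [ 0.6176 -0.1474  0.024 ]
 [ 0.5873 -0.1472  0.024 ]
 [ 0.5864 -0.1404  0.024 ]
 [ 0.6467 -0.3552  0.036 ]
 [ 0.6248 -0.3549  0.036 ]]
spat [ 0.6069 -0.1376  1.7042] [[-0.7, 0.1], [-0.8, 0.2], [0.4, 0.4], [1.1, -1.0]]
[[0.6237 0.1002 0.012 ]
 [0.6025 0.102  0.012 ]
 [0.5554 0.1059 0.012 ]
 [0.5357 0.1076 0.012 ]
 [0.6209 0.3186 0.012 ]
 [0.5807 0.3894 0.012 ]
 [0.6149 0.2392 0.012 ]
 [0.5668 0.2432 0.012 ]]
press [0.5977 0.3181 1.4848]
[[-0.2149, -0.0446], [-0.2149, -0.0234], [-0.2151, 0.0239], [-0.2151, 0.0436], [0.0025, -0.0231], [0.0695, 0.0231], [-0.0771, -0.0239], [-0.0773, 0.0243]]
```

The plate is the silver-white disc at (292,225) on the rack. The yellow discs at (242,268) and (308,268) and the blue one at (361,265) are decoys: wrong colour and lying on the shelf. The fits agree to within 1 px. Next I'll cross-check the fitted poses in the side view and look at IK for every planned pose.

```bash
cat >> fit.py <<'E'
RACK=[.4475,-.115,1.5754]; SPAT=[.6067,-.139,1.7042]; PRESS=[.5977,.3181,1.4848]
PL=np.array([.4467,-.1095])
def box(x0,x1,y0,y1,z): return [(x0,y0,z),(x1,y0,z),(x1,y1,z),(x0,y1,z)]
def draw(n,p,polys,bx,f,name):
    x0,y0,x1,y1=bx
    im=np.ascontiguousarray(cv2.resize(p[y0:y1,x0:x1,::-1],None,fx=f,fy=f,interpolation=cv2.INTER_CUBIC))
    for q,m,col in polys:
        uv=(w2pix(n,place(m,q))-[x0,y0]+.5)*f
        cv2.polylines(im,[np.round(uv*8).astype(np.int32)],True,col,1,cv2.LINE_AA,3)
    cv2.imwrite(f"pics/{name}.png",im); print(im.shape)
def disc(z): 
    a=np.linspace(0,6.28,40); return np.c_[.048*np.cos(a),.048*np.sin(a),0*a+z]
def allpolys(sp=SPAT,pl=PL):
    R=(0,0,255);G=(0,255,0)
    return [(RACK,box(-.06,.085,-.04,.04,.012),R),(RACK,box(-.06,.075,-.024,.024,.012),R),
     (sp,box(0,.11,-.018,.018,.003),G),(sp,box(-.222,-.006,-.009,.009,.036),G),(sp,box(-.006,0,-.018,.018,.024),G),
     ((pl[0],pl[1],0),disc(.02),(255,0,0)),
     (PRESS,box(-.215,0,-.044,-.024,.012),R),(PRESS,box(-.215,0,.024,.044,.012),R),(PRESS,box(-.078,-.07,-.074,.074,.125),(255,0,255)),((PRESS),disc(.012),R)]
def ori(yaw,s=1):
    y=np.array([-np.sin(yaw),np.cos(yaw),0])*s; z=np.array([0,0,-1.]); return Ro.from_matrix(np.c_[np.cross(y,z),y,z]).as_rotvec()
def along(q,d): return np.array([q[0]+d*np.cos(q[2]),q[1]+d*np.sin(q[2])])
E
python3 - <<'E'
from fit import *
p=np.load("pics/side0.npz")['p']
draw("side",p,allpolys(),(130,120,390,315),3,"o1")
print("head?",)
for s in (1,-1):
  for nm,q,d in [("spfront",SPAT,-.035),("rackpre",RACK,-.23),("rackin",RACK,-.08),("load",PRESS,-.246),("tail",PRESS,-.396),("push",PRESS,-.233),("back",PRESS,-.43)]:
    for z in (.004,.12):
      a=along(q,d); j=r.inverse_kinematics([*a,z],ori(q[2],s)); print(s,nm,a.round(3),z,None if j is None else np.round(j,2))
E
```

```text
(585, 780, 3)
head?
1 spfront [ 0.611 -0.174] 0.004 [-0.45  0.85  1.54 -0.    0.76  2.56]
1 spfront [ 0.611 -0.174] 0.12 [-0.45  0.68  1.5  -0.    0.97  2.56]
1 rackpre [ 0.449 -0.345] 0.004 [-0.85  0.8   1.73 -0.    0.62  2.28]
1 rackpre [ 0.449 -0.345] 0.12 [-0.85  0.6   1.68 -0.    0.86  2.28]
1 rackin [ 0.448 -0.195] 0.004 [-0.64  0.76  1.92 -0.    0.46  2.5 ]
1 rackin [ 0.448 -0.195] 0.12 [-0.64  0.53  1.87 -0.    0.74  2.5 ]
1 load [0.577 0.073] 0.004 None
1 load [0.577 0.073] 0.12 None
1 tail [ 0.564 -0.076] 0.004 None
1 tail [ 0.564 -0.076] 0.12 None
1 push [0.578 0.086] 0.004 None
1 push [0.578 0.086] 0.12 None
1 back [ 0.561 -0.11 ] 0.004 [-0.39  0.8   1.71 -0.    0.63  2.84]
1 back [ 0.561 -0.11 ] 0.12 [-0.39  0.61  1.67 -0.    0.87  2.84]
-1 spfront [ 0.611 -0.174] 0.004 [-0.45  0.85  1.54 -0.    0.76 -0.59]
-1 spfront [ 0.611 -0.174] 0.12 [-0.45  0.68  1.5  -0.    0.97 -0.59]
-1 rackpre [ 0.449 -0.345] 0.004 [-0.85  0.8   1.73 -0.    0.62 -0.86]
-1 rackpre [ 0.449 -0.345] 0.12 [-0.85  0.6   1.68 -0.    0.86 -0.86]
-1 rackin [ 0.448 -0.195] 0.004 [-0.64  0.76  1.92 -0.    0.46 -0.64]
-1 rackin [ 0.448 -0.195] 0.12 [-0.64  0.53  1.87 -0.    0.74 -0.64]
-1 load [0.577 0.073] 0.004 [-0.07  0.81  1.69 -0.    0.65  0.02]
-1 load [0.577 0.073] 0.12 [-0.07  0.62  1.64 -0.    0.88  0.02]
-1 tail [ 0.564 -0.076] 0.004 [-0.33  0.8   1.72 -0.    0.63 -0.25]
-1 tail [ 0.564 -0.076] 0.12 [-0.33  0.6   1.67 -0.    0.86 -0.25]
-1 push [0.578 0.086] 0.004 [-0.04  0.81  1.68 -0.    0.66  0.04]
-1 push [0.578 0.086] 0.12 [-0.04  0.62  1.63 -0.    0.89  0.04]
-1 back [ 0.561 -0.11 ] 0.004 [-0.39  0.8   1.71 -0.    0.63 -0.3 ]
-1 back [ 0.561 -0.11 ] 0.12 [-0.39  0.61  1.67 -0.    0.87 -0.3 ]
```

View pics/o1.png

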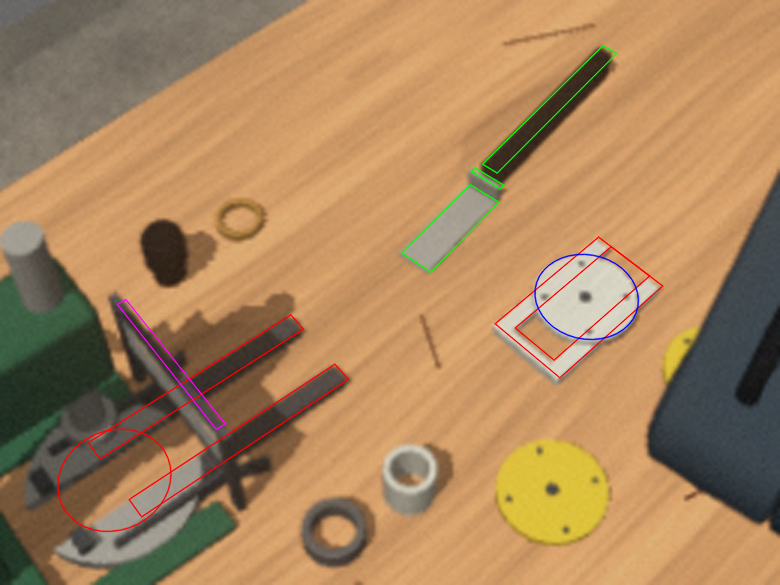

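Side overlay agrees with the rack, spatula and runners within about 1–2 px. Tool orientation s=-1 is reachable for every pose. Now grasping the spatula at the front.

```bash
python3 - <<'E'
from fit import *
a=along(SPAT,-.040); o=ori(SPAT[2],-1)
r.reach([*a,.10],o); print(r.state()['t'])
r.line_to([*a,.004],max_speed=.12); print(r.state()['t'],r.state()['contact_force'])
close_gripper(); s=r.state(); print(s['t'],s['width'],s['tcp_pos'],s['contact_force'])
r.line_to([*a,.05],max_speed=.12); s=r.state(); print(s['t'],s['width'],s['tcp_pos'],s['contact_force'],s['wrist_torque'])
# move to pre-insert, still high
rp=along(RACK,-.05-.040-.125)
r.reach([*rp,.05],ori(RACK[2],-1)); s=r.state(); print(s['t'],s['tcp_pos'])
for n in ("side","top"):
    p,d=viewer.camera(n); np.savez(f"pics/{n}1.npz",p=p,d=d)
    crop(n,p,(230,120,430,270) if n=="top" else (250,130,450,280),4,n+"1")
E
```

```text
2.2333
3.1833 [-0.58052673 -0.69971297  0.60690525]
3.8083 0.01727120303446316 [ 0.61274665 -0.17885894  0.00460918] [0.93952849 0.06153859 3.84062076]
4.3417 0.017416654469603346 [ 0.61148351 -0.17841678  0.04976264] [-0.58830102  0.65122252 -2.4686186 ] [ 0.12053048  0.08488638 -0.05017304]
5.2333 [ 0.44909434 -0.32963004  0.0497212 ]
(600, 800, 3)
(600, 800, 3)
```

View pics/side1.png

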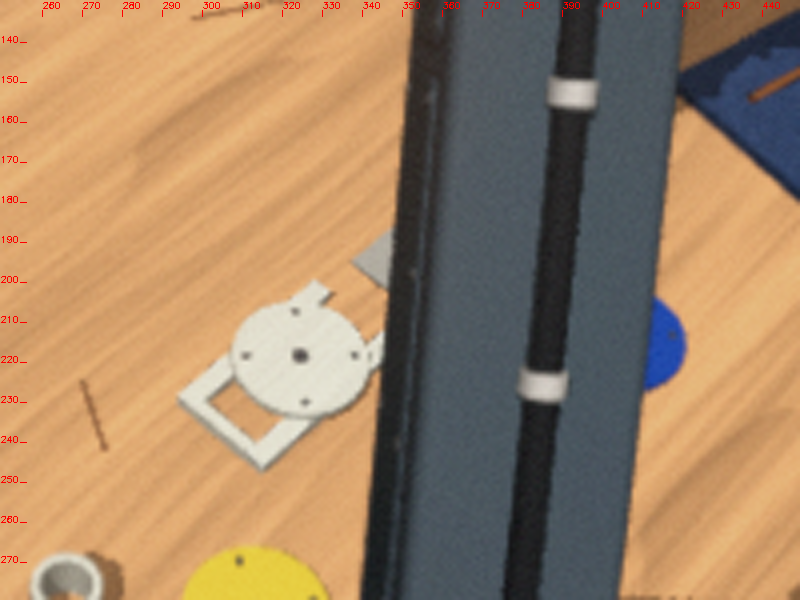

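View pics/top1.png

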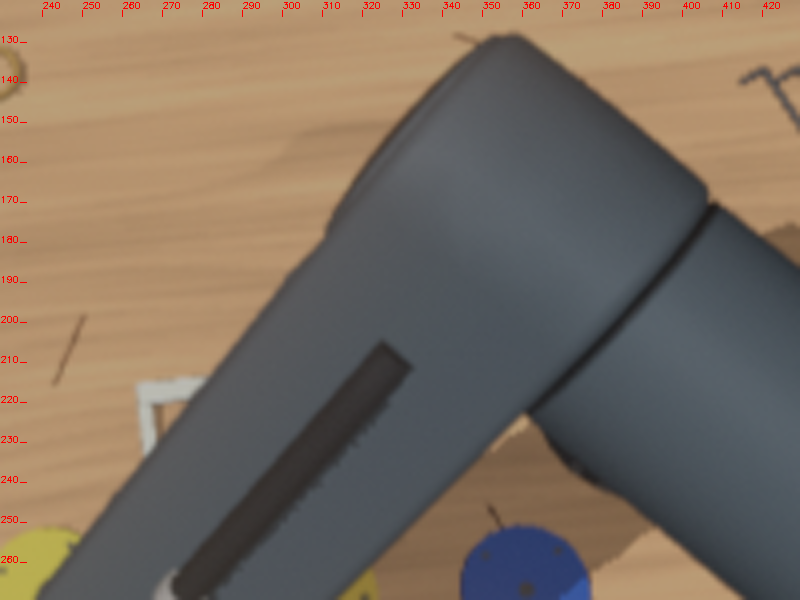

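The arm hides most of the spatula. In the side view the blade tip corner shows at about (338,195) and points at the rack mouth. I'll compare that with the prediction.

```bash
python3 - <<'E'
from fit import *
s=r.state(); t=s['tcp_pos']; yaw=RACK[2]; z0=t[2]-.004
q=(*along((t[0],t[1],yaw),.040),yaw)
m=np.array(box(0,.11,-.018,.018,.003))+[0,0,z0]
print(q,w2pix("side",place(m,q)).round(1))
for z in (z0-.003,z0+.003): 
    w=pix2w("side",[(337.75,195.0)],[z+.003]); print(z,w, w[0,:2]-place(m,q)[2,:2])
print(Ro.from_rotvec(s['orientation']).as_matrix().round(3))
p=np.load("pics/side1.npz")['p']; B=(255,0,255)
draw("side",p,[(q,m,B)],(280,150,380,230),8,"o2")
E
```

```text
(np.float64(0.44960992407751615), np.float64(-0.2891330426322416), 1.5754) [[361.  173.5]
 [337.  193.8]
 [346.8 201.2]
 [370.7 180.4]]
0.04286901954102215 [[ 0.46410866 -0.17961327  0.04586902]] [ 0.03300494 -0.00039619]
0.04886901954102216 [[ 0.46162498 -0.17543211  0.05186902]] [0.03052127 0.00378496]
[[-0.007  1.     0.001]
 [ 1.     0.007 -0.   ]
 [-0.     0.001 -1.   ]]
(640, 800, 3)
```

View pics/o2.png

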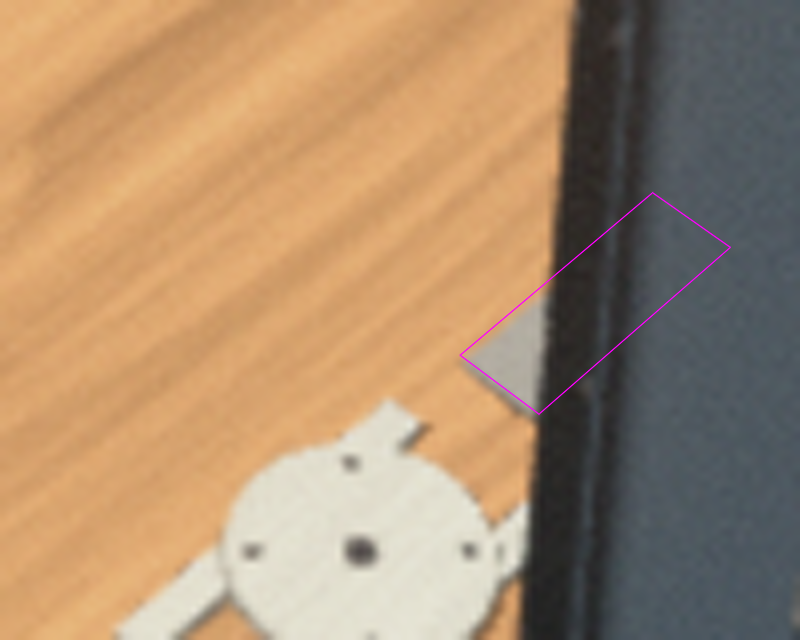

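The visible corner matches the prediction within about 1 px. Lowering and inserting the blade.

```bash
python3 - <<'E'
from fit import *
def go(d,z,v):
    r.line_to([*along(RACK,d),z],max_speed=v,frame=ori(RACK[2],-1)); s=r.state(); print(round(s['t'],2),s['tcp_pos'].round(4),s['contact_force'].round(1),s['wrist_torque'].round(2))
go(-.215,.009,.08)
go(-.17,.009,.1)
go(-.13,.009,.1)
go(-.087,.009,.1)
p,d=viewer.camera("side"); np.savez("pics/side2.npz",p=p,d=d); crop("side",p,(250,150,400,260),5,"side2")
p,d=viewer.camera("top"); np.savez("pics/top2.npz",p=p,d=d); crop("top",p,(230,120,430,270),4,"top2")
E
```

```text
6.0 [ 0.4484 -0.33    0.0086] [ 0.2  0.7 -1.9] [ 0.07  0.01 -0.04]
6.6 [ 0.4488 -0.2847  0.0092] [ 0.3 -0.6 -2.9] [ 0.06  0.02 -0.  ]
7.15 [ 0.4484 -0.2446  0.009 ] [-0.  -0.5 -3.1] [ 0.08 -0.06 -0.03]
7.73 [ 0.4482 -0.2016  0.0091] [ 1.2 -0.  -2.7] [ 0.03 -0.03  0.  ]
(550, 750, 3)
(600, 800, 3)
```

View pics/side2.png

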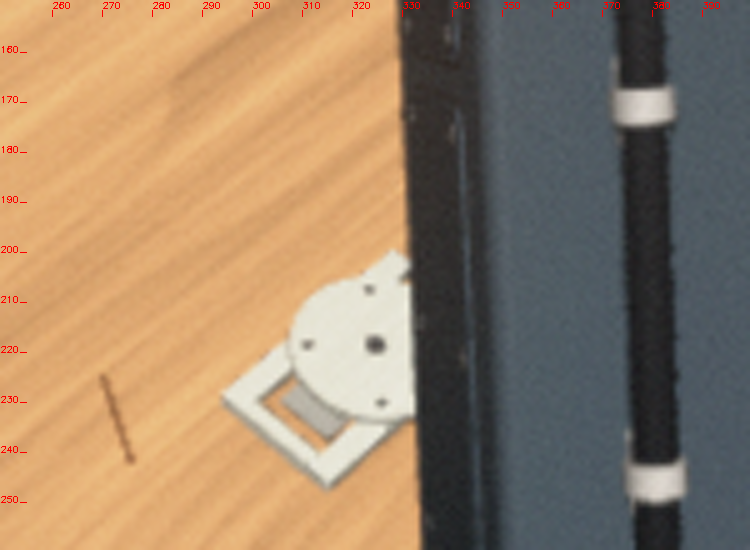

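View pics/top2.png

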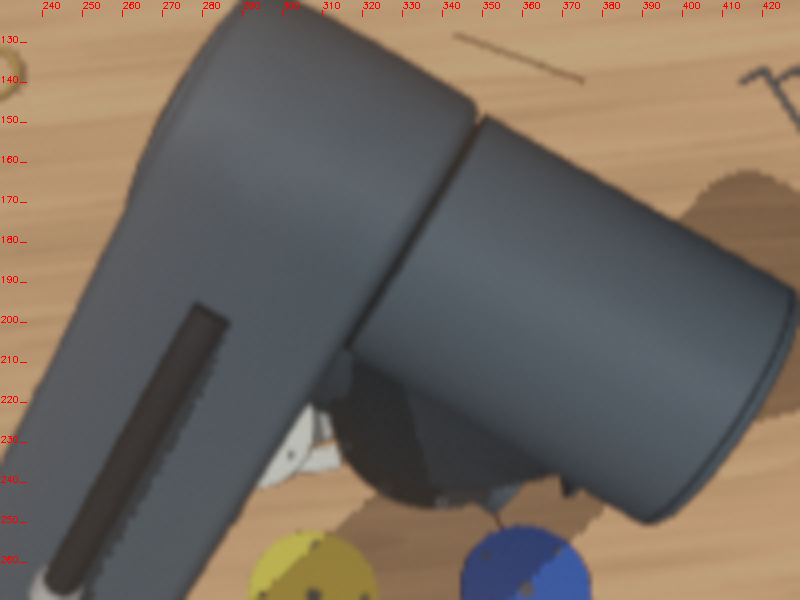

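The blade tip shows past the plate, centred in the rack gap, at side (313,231). Lifting.

```bash
python3 - <<'E'
from fit import *
def go(d,z,v):
    r.line_to([*along(RACK,d),z],max_speed=v,frame=ori(RACK[2],-1)); s=r.state(); print(round(s['t'],2),s['tcp_pos'].round(4),s['contact_force'].round(1),s['wrist_torque'].round(2))
go(-.087,.045,.05)
p,d=viewer.camera("side"); np.savez("pics/side3.npz",p=p,d=d); crop("side",p,(250,120,400,260),5,"side3")
go(-.087,.10,.08)
E
```

```text
8.7 [ 0.4478 -0.2019  0.045 ] [-0.1 -1.  -4.4] [ 0.    0.02 -0.02]
(700, 750, 3)
9.58 [ 0.4476 -0.2018  0.0998] [-0.3 -0.6 -4.2] [-0.09 -0.02  0.03]
```

View pics/side3.png

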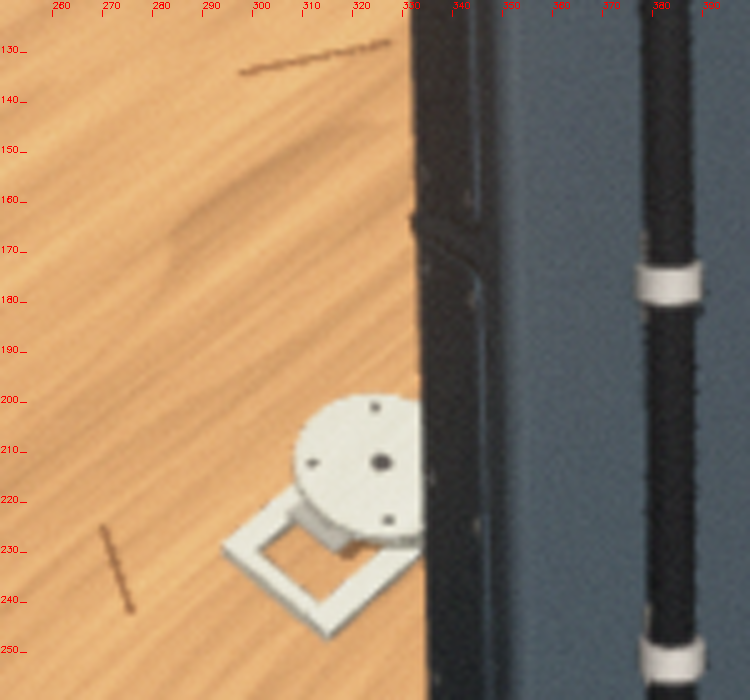

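```bash
python3 - <<'E'
from fit import *
c=C((250,120),5,[(381,462)])
w=pix2w("side",c,[.052])[0]; print(w, "rel tcp", w[1]+.2019, "blade x of plate centre", w[1]+.2019-.040)
d=np.load("pics/side3.npz")['d']; cl=cloud("side",d); print(cl[212,320],cl[205,318],cl[222,322], cl[225,311],"ref rack bar",cl[238,309])
E
```

```text
[ 0.44621899 -0.10675858  0.052     ] rel tcp 0.09514142442987508 blade x of plate centre 0.05514142442987508
[ 0.45645047 -0.09483722  0.05260552] [ 0.47717635 -0.1100542   0.05010913] [ 0.4320011  -0.07616361  0.0493548 ] [ 0.44824812 -0.05111669  0.04311147] ref rack bar [ 0.43665686 -0.03505718  0.00899576]
```

```bash
python3 - <<'E'
from fit import *
def go(d,z,v):
    r.line_to([*along(PRESS,d),z],max_speed=v,frame=ori(PRESS[2],-1)); s=r.state(); print(round(s['t'],2),s['tcp_pos'].round(4),s['contact_force'].round(1),s['wrist_torque'].round(2))
go(-.255,.10,.1)
go(-.255,.045,.08)
for n in ("side","top"):
    p,d=viewer.camera(n); np.savez(f"pics/{n}4.npz",p=p,d=d)
    crop(n,p,(110,130,270,250) if n=="top" else (140,170,290,300),5,n+"4")
E
```

```text
12.68 [0.5757 0.0638 0.1   ] [-0.2  0.1 -4.1] [-0.08  0.02  0.06]
13.53 [0.5762 0.064  0.0451] [ 0.8  0.5 -3.4] [-0.01 -0.02 -0.04]
(650, 750, 3)
(600, 800, 3)
```

View pics/side4.png

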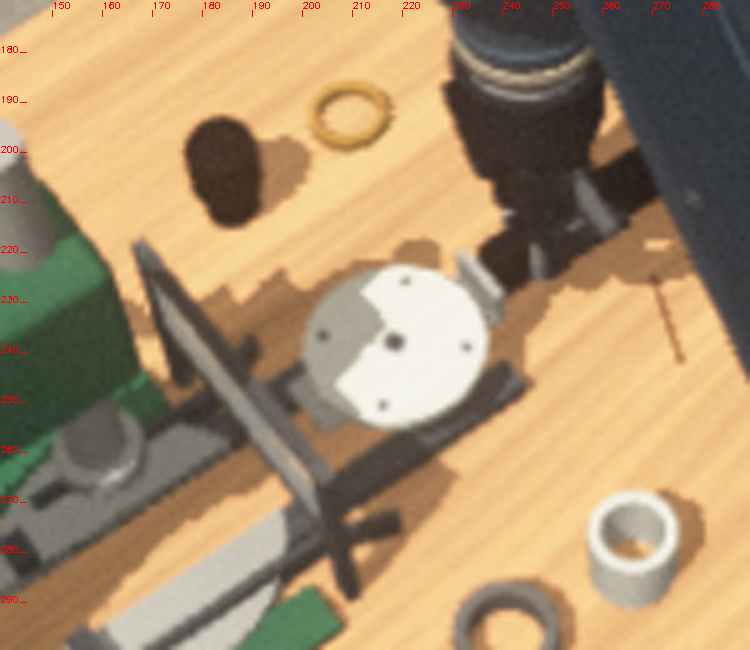

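View pics/top4.png

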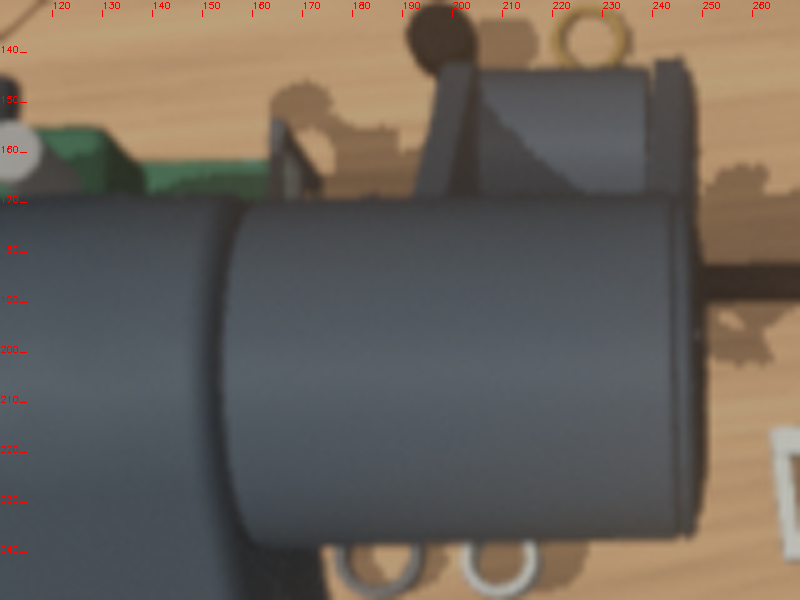

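The side view shows the plate on the blade in front of the guard, centre at about (218,237). I'll overlay the prediction to check the lateral fit before lowering.

```bash
python3 - <<'E'
from fit import *
s=r.state(); t=s['tcp_pos']; yaw=PRESS[2]
q=(*along((t[0],t[1],yaw),.040),yaw); z0=.041
p=np.load("pics/side4.npz")['p']; G=(0,255,0);R=(0,0,255)
c=C((140,170),5,[(394,341)]); w=pix2w("side",c,[.052])[0]
dd=w[:2]-PRESS[:2]; e=np.array([np.cos(yaw),np.sin(yaw)]); print("plate in press",dd@e,dd@[-e[1],e[0]], "rel stop",(w[:2]-q[:2])@e)
P=[(q,np.array(box(0,.11,-.018,.018,.003))+[0,0,z0],G),(q,np.array(box(-.006,0,-.018,.018,.024))+[0,0,z0],G),((w[0],w[1],0),disc(.052),(255,0,0)),
 (PRESS,box(-.215,.085,-.044,-.024,.012),R),(PRESS,box(-.215,.085,.024,.044,.012),R)]
draw("side",p,P,(140,170,290,290),5,"o4")
d=np.load("pics/side4.npz")['d']; cl=cloud("side",d)
for u,v in [(210,232),(225,235),(218,247),(205,247),(203,251)]: print(u,v,cl[v,u].round(4))
E
```

```text
plate in press -0.1607537366577434 0.001034487894923275 rel stop 0.0542094053249776
(600, 750, 3)
210 232 [0.6138 0.1612 0.0477]
225 235 [0.5786 0.1391 0.0495]
218 247 [0.5637 0.1753 0.0484]
205 247 [0.5849 0.2006 0.0514]
203 251 [0.5849 0.2087 0.0407]
```

View pics/o4.png

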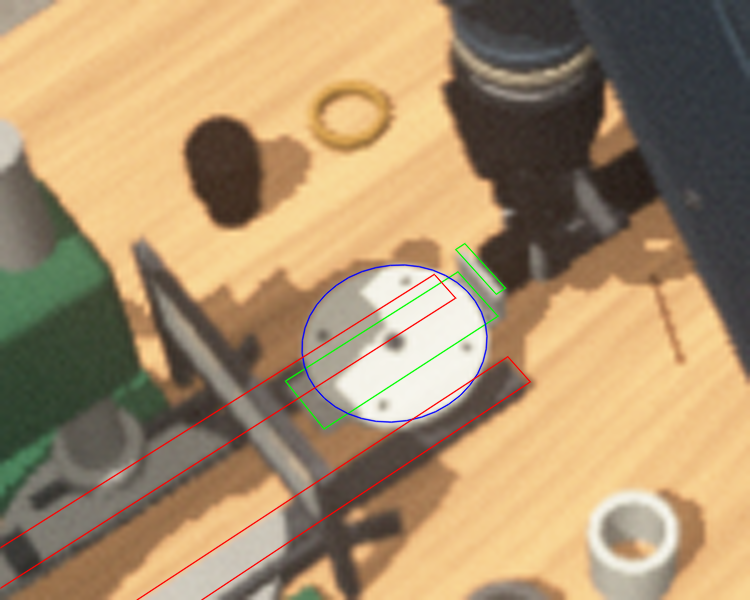

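Everything lines up: plate at press x=-0.161, y≈+0.001. Lowering into the slot and releasing.

```bash
python3 - <<'E'
from fit import *
def go(d,z,v):
    r.line_to([*along(PRESS,d),z],max_speed=v,frame=ori(PRESS[2],-1)); s=r.state(); print(round(s['t'],2),s['tcp_pos'].round(4),s['contact_force'].round(1),s['wrist_torque'].round(2)); return s
go(-.255,.018,.06)
s=go(-.255,.0055,.04)
if abs(s['contact_force'][2]+2.6)<1.5: s=go(-.255,.0042,.03)
p,d=viewer.camera("side"); np.savez("pics/side5.npz",p=p,d=d); crop("side",p,(140,170,290,300),5,"side5")
E
```

```text
14.22 [0.5756 0.064  0.0175] [-0.3 -0.7 -3.5] [-0.01  0.01 -0.01]
14.69 [0.5758 0.0641 0.0054] [-0.4  0.8 -2.2] [ 0.08 -0.07  0.  ]
14.94 [0.5762 0.064  0.0046] [-0.   1.   0.5] [ 0.01  0.   -0.02]
(650, 750, 3)
```

View pics/side5.png

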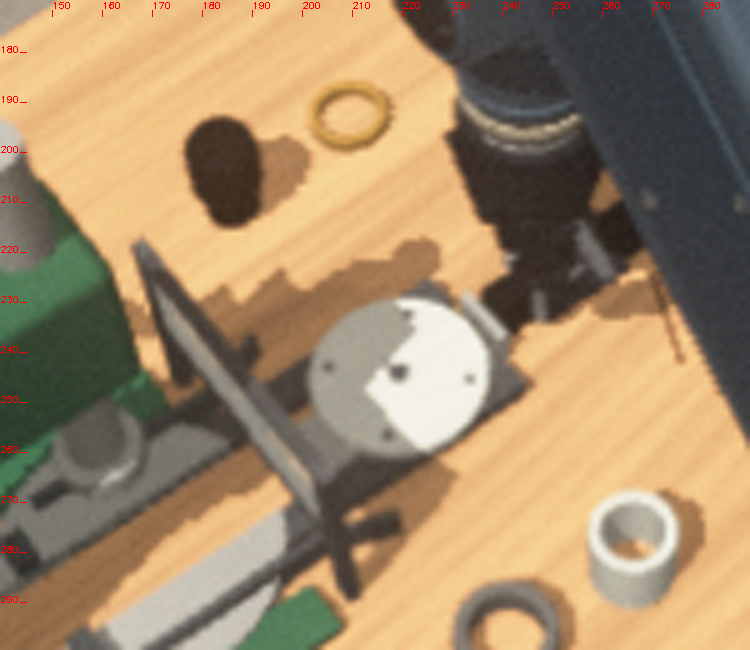

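The plate lies on both runners, centre at side (220,244), with the spatula in the slot. Releasing and looking.

```bash
python3 - <<'E'
from fit import *
def go(d,z,v):
    r.line_to([*along(PRESS,d),z],max_speed=v,frame=ori(PRESS[2],-1)); s=r.state(); print(round(s['t'],2),s['tcp_pos'].round(4),s['contact_force'].round(1),s['wrist_torque'].round(2)); return s
open_jaws(); r.dwell(.3)
go(-.255,.075,.12)
go(-.398,.075,.15)
for n in ("side","top"):
    p,d=viewer.camera(n); np.savez(f"pics/{n}6.npz",p=p,d=d)
    crop(n,p,(110,130,310,270) if n=="top" else (160,150,330,290),4,n+"6")
E
```

```text
16.7 [0.5754 0.0641 0.0748] [ 0.6 -0.5 -1. ] [-0.02  0.01  0.01]
17.8 [ 0.5633 -0.0777  0.0749] [-0.1 -0.2  0.2] [-0.02 -0.03 -0.01]
(560, 680, 3)
(560, 800, 3)
```

View pics/side6.png

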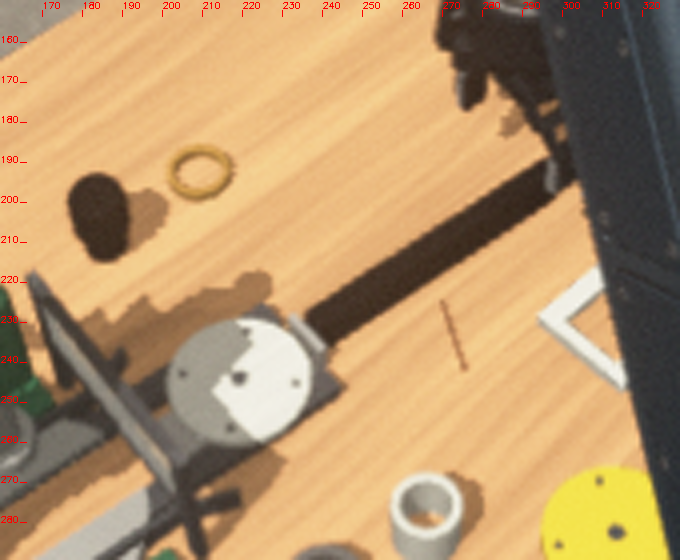

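View pics/top6.png

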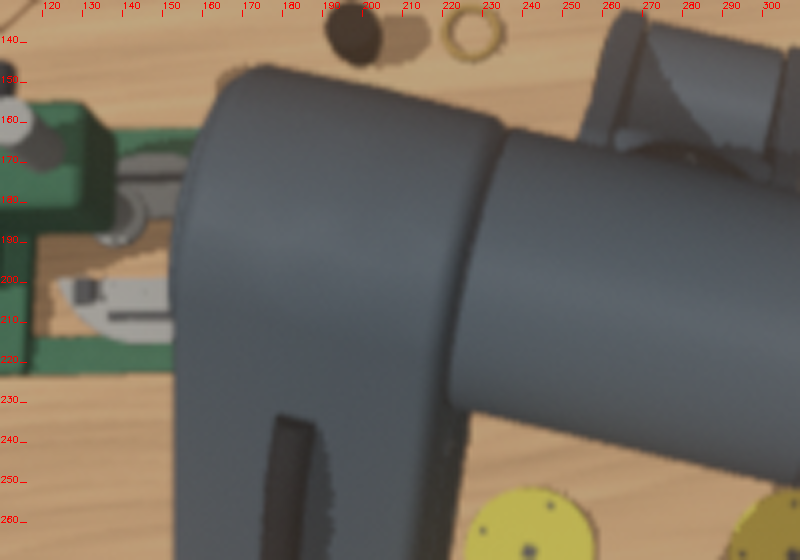

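Spatula lies flat, plate on the runners. Before pushing I'll check clearance between the elbow and the press head, rod and lever from the depth cloud.

```bash
python3 - <<'E'
from fit import *
d=np.load("pics/top6.npz")['d']; c=cloud("top",d)
P=c[d>0]; P=P[(P[:,2]>.1)]
e=np.array([np.cos(PRESS[2]),np.sin(PRESS[2])])
def st(P,l):
    q=P[:,:2]-PRESS[:2]; x=q@e; y=q@[-e[1],e[0]]
    print(l, "max press x of arm by height:",[(round(h,2),(x[(P[:,2]>h)&(P[:,2]<h+.1)&(y<.12)&(y>-.15)].max(initial=-9)).round(3)) for h in (.1,.2,.3,.4,.5,.6)])
# arm points only: exclude press via initial cloud
c0=np.load("pics/ct.npy"); ok=(np.abs(c[...,2]-c0[...,2])>.05)&(c[...,2]>.15)
A=c[ok]; st(A,"now")
print("arm bounds z",A[:,2].min(),A[:,2].max())
for u,v in [(165,190),(200,170),(200,220),(235,190),(290,200),(195,260)]: print(u,v,c[v,u].round(3))
j=r.state()['joints']; jp=r.inverse_kinematics([*along(PRESS,-.233),.004],ori(PRESS[2],-1)); print(j.round(2),np.round(jp,2))
a=jp[0]-j[0]; Rz=np.array([[np.cos(a),-np.sin(a),0],[np.sin(a),np.cos(a),0],[0,0,1]])
st(A@Rz.T,"rotated")
# press tall pts
T=c0[(c0[...,2]>.15)&(c0[...,1]>.2)&(c0[...,0]>.4)]; q=T[:,:2]-PRESS[:2]; print("head x range",(q@e).min(),(q@e).max(),T[:,2].max())
E
```

```text
now max press x of arm by height: [(0.1, np.float64(0.265)), (0.2, np.float64(0.163)), (0.3, np.float64(0.144)), (0.4, np.float64(0.193)), (0.5, np.float64(-0.353)), (0.6, np.float64(-9.0))]
arm bounds z 0.15004048382880003 1.2957029015175037
165 190 [0.41  0.119 0.778]
200 170 [0.431 0.074 0.78 ]
200 220 [0.371 0.081 0.76 ]
235 190 [0.4   0.033 0.781]
290 200 [ 0.381 -0.033  0.779]
195 260 [0.326 0.098 0.702]
[-0.33  0.68  1.7   0.    0.77 -0.25] [-0.04  0.81  1.68 -0.    0.66  0.04]
rotated max press x of arm by height: [(0.1, np.float64(-9.0)), (0.2, np.float64(-9.0)), (0.3, np.float64(0.3)), (0.4, np.float64(-0.175)), (0.5, np.float64(-0.211)), (0.6, np.float64(-9.0))]
head x range -0.02656998105787704 0.33982514636621564 0.4187927268233104
```

The elbow is at z≈0.78 and the head starts at press x≈-0.03, so there is ample clearance. Tail grasp and first part of the push.

```bash
python3 - <<'E'
from fit import *
def go(d,z,v):
    r.line_to([*along(PRESS,d),z],max_speed=v,frame=ori(PRESS[2],-1)); s=r.state(); print(round(s['t'],2),s['tcp_pos'].round(4),s['contact_force'].round(1),s['wrist_torque'].round(2)); return s
go(-.398,.0045,.1)
close_gripper(); r.dwell(.15); s=r.state(); print(s['t'],s['width'],s['contact_force'].round(1))
go(-.37,.0047,.06)
go(-.31,.0047,.06)
p,d=viewer.camera("side"); np.savez("pics/side7.npz",p=p,d=d); crop("side",p,(120,170,290,300),4.5,"side7")
E
```

```text
18.76 [ 0.5639 -0.0785  0.0048] [ 0.4 -0.5  0.6] [ 0.01 -0.   -0.03]
19.5333 0.017503283663039295 [0.3 0.2 5. ]
20.15 [ 0.5665 -0.0501  0.0049] [1.4 2.1 5.4] [ 0.12 -0.16  0.11]
21.3 [0.5711 0.0086 0.0049] [-0.1 -3.2  6. ] [-0.46 -0.05  0.05]
(585, 765, 3)
```

View pics/side7.png

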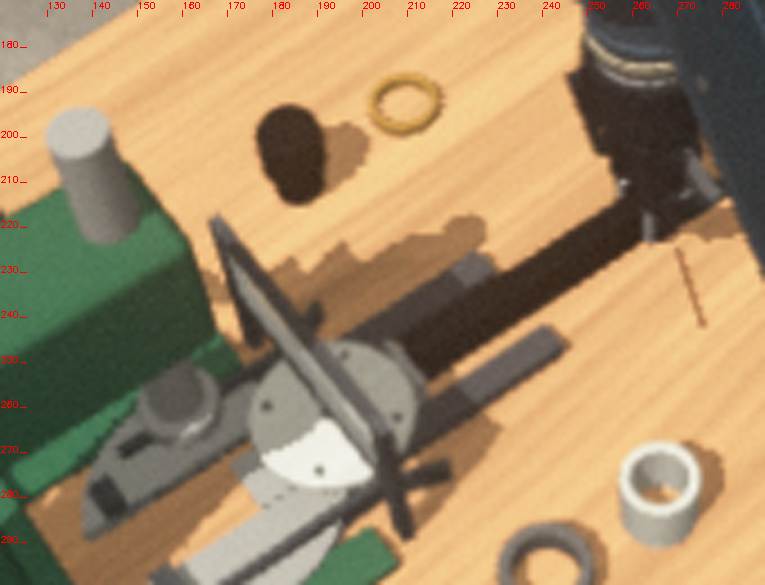

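The plate is passing under the guard, with the stop behind it at about (207,250). Continuing, with smaller steps near home and watching the force.

```bash
python3 - <<'E'
from fit import *
e=np.array([np.cos(PRESS[2]),np.sin(PRESS[2]),0])
def go(d,z,v):
    r.line_to([*along(PRESS,d),z],max_speed=v,frame=ori(PRESS[2],-1)); s=r.state(); print(round(s['t'],2),d,s['tcp_pos'].round(4),s['contact_force'].round(1),(s['contact_force']@e).round(1)); return s
go(-.27,.0047,.06); go(-.24,.0047,.05)
for d in (-.236,-.234,-.232,-.2305,-.229,-.2275):
    s=go(d,.0047,.03)
    if s['contact_force']@e<-9: break
p,d=viewer.camera("side"); np.savez("pics/side8.npz",p=p,d=d); crop("side",p,(120,170,290,300),4.5,"side8")
p,d=viewer.camera("top"); np.savez("pics/top8.npz",p=p,d=d); crop("top",p,(100,130,270,260),4.5,"top8")
E
```

```text
22.17 -0.27 [0.5745 0.0487 0.0049] [ 0.5 -1.7  5.8] -1.6
22.92 -0.24 [0.5769 0.0785 0.0049] [-0.5 -3.   6.4] -3.0
23.2 -0.236 [0.5772 0.0822 0.0049] [ 0.  -4.1  6.5] -4.1
23.45 -0.234 [0.5774 0.084  0.0049] [-0.9 -5.9  5.5] -6.0
23.7 -0.232 [0.5776 0.0859 0.0049] [-0.7 -6.2  6.4] -6.2
23.95 -0.2305 [0.5777 0.0873 0.0049] [-0.8 -5.5  5.6] -5.6
24.2 -0.229 [0.5778 0.0887 0.0049] [-1.1 -5.1  6. ] -5.2
24.45 -0.2275 [0.5779 0.0893 0.0049] [-1.6 -9.1  6.9] -9.2
(585, 765, 3)
(585, 765, 3)
```

View pics/side8.png

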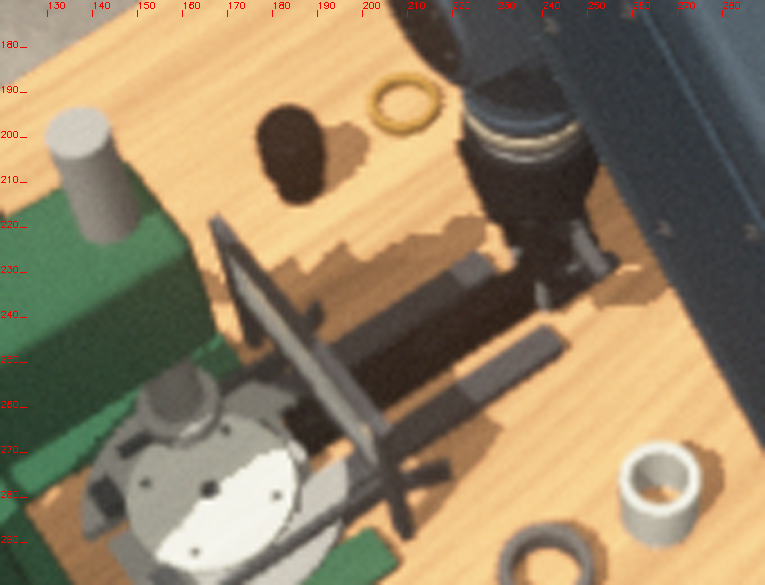

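View pics/top8.png

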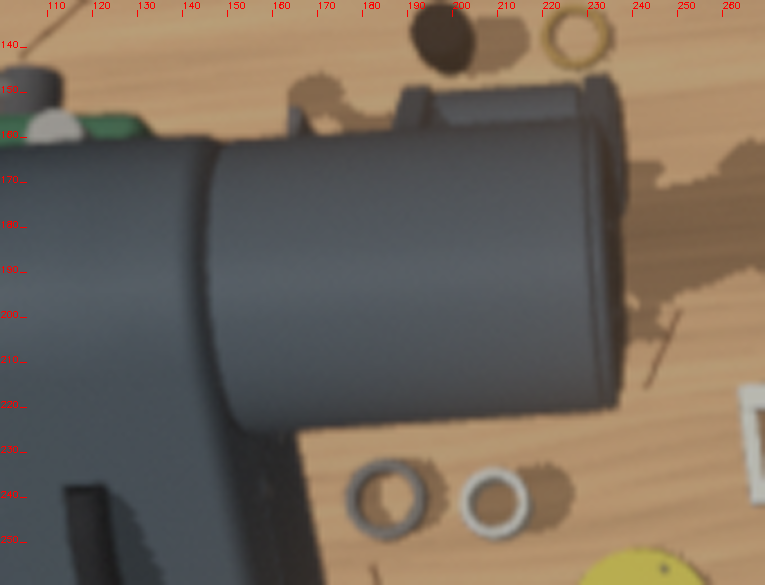

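```bash
python3 - <<'E'
from fit import *
e=np.array([np.cos(PRESS[2]),np.sin(PRESS[2])])
c=C((120,170),4.5,[(209,488)]); w=pix2w("side",c,[.02])[0]; q=w[:2]-PRESS[:2]; print(c,w,q@e,q@[-e[1],e[0]])
print("predicted home pixel",w2pix("side",[[*PRESS[:2],.02]]))
def go(d,z,v):
    r.line_to([*along(PRESS,d),z],max_speed=v,frame=ori(PRESS[2],-1)); s=r.state(); print(round(s['t'],2),d,s['tcp_pos'].round(4),s['contact_force'].round(1)); return s
s=r.state(); print(s['contact_force'],s['width'])
go(-.226,.0047,.03)
p,d=viewer.camera("side"); np.savez("pics/side9.npz",p=p,d=d); crop("side",p,(120,220,220,310),7,"side9")
E
```

```text
[[165.94444444 277.94444444]] [0.59844246 0.32053093 0.02      ] 0.0024857198643271254 -0.0005309210363971627
predicted home pixel [[166.89668335 277.55083386]]
[-1.70081995 -8.64486705  6.48600203] 0.016769402573794844
24.8 -0.226 [0.5779 0.0896 0.0049] [ -1.1 -13.8   7.1]
(630, 700, 3)
```

View pics/side9.png

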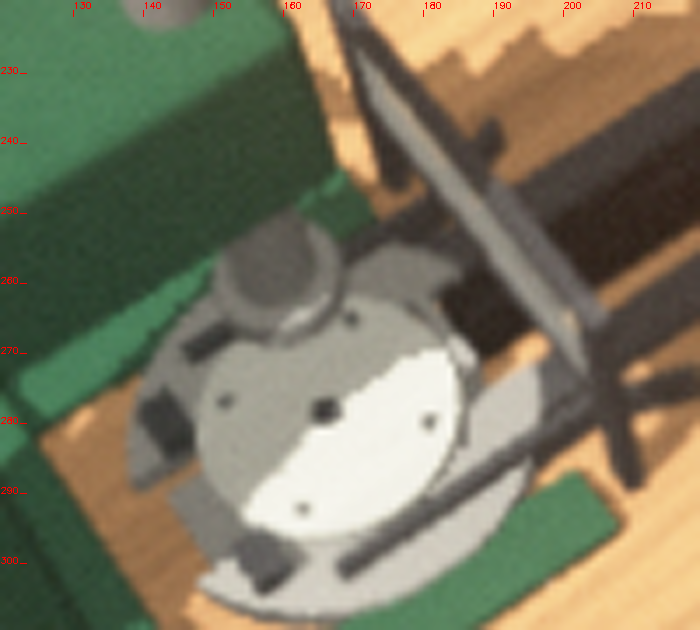

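Home against both stops: the force rises to 14 N over 0.3 mm of motion, and the plate measures about (+2.5, -0.5) mm, within calibration. Drawing the spatula back.

```bash
python3 - <<'E'
from fit import *
def go(d,z,v):
    r.line_to([*along(PRESS,d),z],max_speed=v,frame=ori(PRESS[2],-1)); s=r.state(); print(round(s['t'],2),d,s['tcp_pos'].round(4),s['contact_force'].round(1)); return s
r.dwell(.2)
go(-.25,.0048,.05)
go(-.415,.0048,.09)
r.dwell(.2); open_jaws(); r.dwell(.3); print(r.state()['contact_force'])
go(-.415,.10,.12)
r.goto_joints([-1.0,.3,1.433,0,1.3,-.3]); print(r.state()['t'])
for n in ("side","top"):
    p,d=viewer.camera(n); np.savez(f"pics/{n}10.npz",p=p,d=d)
    crop(n,p,(100,120,330,270) if n=="top" else (110,140,330,305),3.4,n+"10")
E
```

```text
25.68 -0.25 [0.5758 0.0696 0.0049] [-0.6  0.8  5.3]
27.67 -0.415 [ 0.5612 -0.0936  0.0049] [-0.6  3.9  7.4]
[ 0.53865654  0.17441328 -0.05454217]
29.77 -0.415 [ 0.5615 -0.0952  0.0995] [-0.2  0.1  0.2]
31.425
(561, 748, 3)
(510, 782, 3)
```

View pics/side10.png

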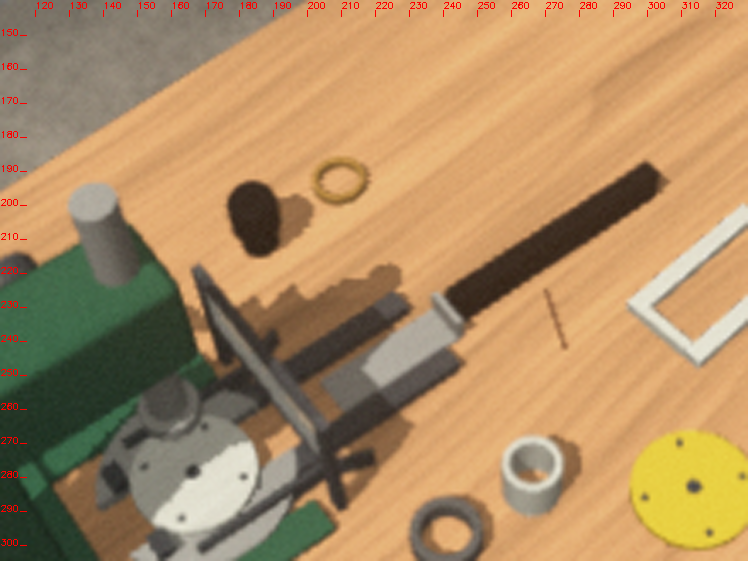

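View pics/top10.png

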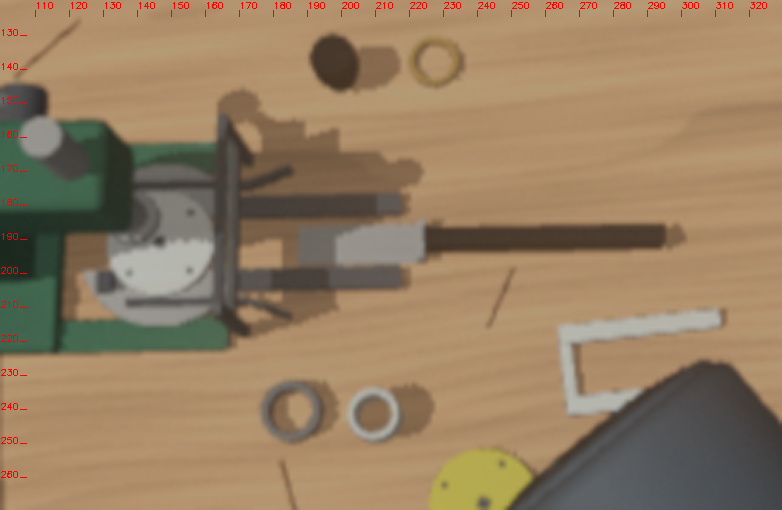

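Spatula lies in the slot with its tip in front of the guard (tip at top (187,192)), and the plate is on the platen. Final measurement.

```bash
python3 - <<'E'
from fit import *
e=np.array([np.cos(PRESS[2]),np.sin(PRESS[2])])
def pr(n,w): q=w[:2]-PRESS[:2]; print(n,(q@e).round(4),(q@[-e[1],e[0]]).round(4))
pr("plate top",pix2w("top",C((100,120),3.4,[(158.5,241)]),[.02])[0])
pr("plate side",pix2w("side",C((110,140),3.4,[(193,471)]),[.02])[0])
pr("tip top",pix2w("top",C((100,120),3.4,[(298,245)]),[.003])[0])
pr("tail top",pix2w("top",C((100,120),3.4,[(666,236)]),[.036])[0])
for n in("side","top"):
    d=np.load(f"pics/{n}10.npz")['d']; c=cloud(n,d)
    if n=="top": 
        print([c[v,u].round(3) for u,v in [(140,200),(155,193),(240,190),(280,190),(205,192)]])
s=r.state(); print(s['t'],s['contact_force'],np.abs(s['joint_velocities']).max())
E
```

```text
plate top 0.0024 -0.0011
plate side 0.002 0.0002
tip top -0.1203 0.0008
tail top -0.4521 0.005
[array([0.571, 0.34 , 0.02 ]), array([0.588, 0.294, 0.021]), array([0.568, 0.035, 0.033]), array([ 0.554, -0.085,  0.042]), array([0.579, 0.143, 0.004])]
31.525 [ 0.71276069 -0.96776316 -0.41846288] 0.006087986766597602
```

```bash
python3 - <<'E'
from station import r
r.hand_in(); print(r.state()['t'])
E
```

```text
the job is handed in; nothing more can be done
the job is handed in; nothing more can be done
```

I handed the job in after about 31.5 s of robot time; the hand-in gives no verdict, so the results below come from my own measurements.

- **Lift and set down:** I gripped the spatula just behind the blade and slid it under the silver plate on the rack. I lifted the plate and set it on the runners at about x = -0.16 m in the press frame. Then I released the spatula flat in the slot.
- **Push home:** I took the spatula again by its tail and pushed the plate under the guard until it met both back stops. The push force rose to 14 N over 0.3 mm of motion. I then drew the blade out, released the spatula and moved the arm clear.

**Last checks:**
- **Plate position:** it measured +2.4 / -1.1 mm from the platen centre in the top view and +2.0 / +0.2 mm in the side view. The limit is 7 mm. The roughly 2 mm in x is about the calibration accuracy.
- **Plate height:** depth readings on its top face were 20–21 mm, as expected for a plate lying flat on the platen.
- **Spatula:** its tip is at x = -0.120 m, clear of the required -0.08 m. It looks flat in both views, though the depth readings along the handle were noisy (33 and 42 mm against a true 36 mm).
- **Bystanders:** the eyepiece parts look unmoved in the pictures.
- **Contact:** the arm was clear of everything at hand-in.

No check failed. The only disagreement was a 1–2 px offset in the side view when I overlaid the rack and press positions found in the top view. That is within calibration.

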